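Free the thread keeper with the spring-bar fork

TASK

Pick up the forked tool, straddle the brass post of the spring bar on the holder with the red spool, and push the bar along until its lip lets the keeper arm spring up; keep the bar fully pushed for a moment, then take the fork away. Lay the fork flat on the counter and let go. Work the holder with the fork only, never with the hand, and leave the red spool standing in its cup and the blue spool's holder shut.

Things in the scene. Friction and masses are not known exactly. Their poses are not given: they have to be found in the camera images.
- fork: Loose forked tool lying flat on the counter, 174 mm long, 80 g. Dark wooden handle 95 x 18 x 24 mm high (x -50 to +45 mm), then a steel fork head 10 mm thick, centred 12 mm above the underside, 52 mm wide; crotch at x = +97 mm, tine tips at x = +127 mm, gap between tines 28 mm. Origin: underside of the handle, at the grip; x points to the tines, z up.
- red_holder: White fixed holder with the red spool, red cup and red dot. Origin: underside centre, on the counter; z up. Base 105 x 125 x 12 mm (x -45 to +60, y -66 to +58 mm). The spring bar lies along x at y = -45 mm, 45 mm up; its guide lug (14 mm wide) begins at x = -42 mm. Grey metal keeper arm (12 mm wide) over the spool, along y, 60 to 68 mm up, its nose under the bar's brass lip (y = -45 mm, top 74 mm up).
- red_post (a point): Middle (58 mm up) of the upright brass post on the near end of the red holder's spring bar, at x = -85, y = -45 mm from the holder's origin. 8 mm thick, 11 mm at its cap, standing free from 30 to 87 mm above the counter. Axes as the holder's: push it toward +x to slide the bar.
- red_bar (a joint): Slide of the red holder's spring bar, m: 0 at rest, up to 0.013 pushed fully to +x; spring 1.6 N at rest to 4.2 N at the stop; it returns by itself when released. The lip clears the keeper arm at about 0.009.
- red_arm (a joint): Red holder's keeper arm, rad: 0 shut, 1.3 sprung up. Hinged at the holder's y = +46 mm side; once free it rises by itself to about 160 mm height on that side and stays up.
- red_spool: Spool of red thread, 28 mm wide and 42 mm high, loose in a 6 mm deep cup at the red holder's centre, 12 mm above the counter. Origin: centre of its underside.
- blue_arm (a joint): Keeper arm of the other, identical holder, which holds the blue spool in a blue cup, rad: 0 shut. To be left shut.
Mind the look-alikes: they are no part of the job. Of the things that look like the fork, the larger one is meant.

How it is judged (in metres and radians):
On the way:
1. the fork pushes the red holder's spring bar 7 mm or more for a moment (value of joint red_bar above 0.007 m and contact force between fork and red_holder above 0.5 N), for 0.1 s.
At the end, for the whole second after the job is handed in: Red keeper arm up (over 1.0 rad), its bar back within 3 mm, red spool upright (0.3 rad) in its cup (25 mm), blue arm shut (under 0.2 rad), fork at rest and level (0.2 rad), origin under 35 mm above the counter, clear of the red holder (value of joint red_arm above 1 rad and value of joint red_bar below 0.003 m and value of joint blue_arm below 0.2 rad and distance between red_spool and red_holder below 0.025 m and angle between red_spool's own z axis and vertical below 0.3 rad and height (world z) of fork below 0.035 m and angle between the x axis of fork and the z axis of red_holder, either way round above 1.35 rad and linear speed of fork below 0.03 m/s and contact force between fork and red_holder below 0.1 N); the robot touches nothing.
It fails at once if the hand or arm of the robot touches the red holder (contact force between any of the fingers, the arm and red_holder above 1 N).
It fails at once if the blue holder's arm comes open (value of joint blue_arm above 0.3 rad).
It also fails if it takes over 51 s, if anything falls off the work surface, if the arm or the gripper's body presses on something with over 40 N, if the wrist force passes 120 N, or if a joint passes its speed limit or range.

ROBOT

A 6-joint arm with a two-finger parallel gripper is mounted at the origin on a cart in front of the work surface, level with it; the furniture and walls round the work are solid. World frame = base frame: x ahead of the robot, y to its left, z up, the work surface at z = 0. Lengths are in m, angles in degrees, forces in N, time in s.
With the tool pointing down it reaches from about 0.3 to 0.85 m from the base axis. Payload 5.4 kg.
Tool frame: the origin (TCP) lies midway between the tips of the shut fingers; the grasp point (between the pads) lies manip.grasp_offset behind it (manip.grasp_offset is the distance from the TCP to the grasp point, in m); z points along the fingers, y is the line along which they close (so a half turn about z gives the same grasp; the last joint's range is limited). The gripper opens to 85 mm and grips with 20 to 120 N. Pads are 22 mm wide; open, the fingers measure 114 mm over their backs; the gripper's body (76 mm by 85 mm) begins 54 mm behind the grasp point. The pads swing forward as they close: fully open they stand 13 mm farther back than shut.
Start: joints at [-87.84, 9.076, 91.501, -0, 79.423, -12.038], TCP at [0.141, -0.557, 0.231] pointing down, gripper open.
Joint ranges: [-166.64, 166.64], [-54.1, 131.32], [10.49, 154.53], [-73.88, 253.88], [9.74, 151.15], [-171.62, 171.62]. Speed limits (degrees/s): [147.25, 147.25, 180, 180, 180, 180].

INTERFACE

Orientations are given as [roll, pitch, yaw] about the fixed x, y, z axes, in that order (R = Rz(yaw) Ry(pitch) Rx(roll)).
In Python, from bench import manip, hand, camera, job, find_in, place_of gives the robot as it stands. The module is installed in compiled form; this text tells all that it offers. Calls block until the motion is done:
- manip.movep(position, orientation): joint-space move of the TCP to a pose.
- manip.move_linear(position, orientation=None, feed=0.15): straight line of the TCP; orientation=None keeps the orientation; feed is the mean speed in m/s.
- manip.movej(angles): joint-space move.
- hand.gripper_to(opening): finger opening in m; the grip force is fixed at half the most; returns when the fingers have stopped.
- manip.sleep(seconds).
- manip.inverse_kinematics(position, orientation): joint angles nearest the present ones, or None.
- manip.sense(): the state.
- camera(name): name is "scene" or "top" or "wrist"; returns a dict with "pixels" (480x640x3 uint8, red, green, blue), "z_map" (480x640 float32, m along the optical axis (not along the pixel's ray), 0 where there is no reading), "intrinsics" (3x3 intrinsics, pixels), "xyz" and "orientation" of the camera in the world. Camera axes: x right, y up, looking along -z (the intrinsics and any distortion apply to the point x, -y, -z); pixel columns grow to the right and rows downward; lengths in m; the calibration is good to about 2 mm. A picture is of the moment at which its call begins.
A pose or a line that the arm cannot do raises manip.Unreachable and nothing moves.
- job.close_job(): hands the job in; it is judged then, once.
Trained networks look in the newest picture that a camera, given by its name, has taken for a name from the list of things; names that differ only in an ending like _2 or _b are one class to them, and where a whole thing is asked for, a point or a joint stands for the part that bears it (a point fixed in the world has none). Each returns a list of dicts, best first, with "score" (0 to 1); they miss things now and then, are a little off and sometimes report something else, mostly with a low value. They report only what shows in the picture. A call takes as long as a camera call. They do not tell look-alikes from the thing itself.
- find_in(label, camera): "centre" ([x, y, z] in m, in the coordinates of the camera as it stood for that picture, good to about 4 mm: the middle of the surface that is visible of it).
- place_of(label, camera): "centre" ([x, y, z] in m, in the coordinates of the camera as it stood for that picture, good to about 4 mm: a listed point, or the origin of a listed thing).
The state is a dict: "clock": time; "joints": joint angles; "qd": joint speeds; "joint_torque": joint torques, N m; "eef_pos": TCP position; "eef_rot": TCP orientation; "contact_force": force on the tool from outside, world axes, zero at the start; "torque": the same for the moment, N m; "gripper_width": finger opening in m; "gripper_force": force on a finger pad.
Only numpy, scipy, OpenCV 4.12 (cv2) and the standard library are available. Lean on these libraries where they do the work, as an engineer would, in place of code of your own. Each camera call takes 0.05 s, during which the arm holds its last target. There are 200 camera calls.

## Working session

There is one attempt and no reset: what is moved stays moved. The work goes in short steps, each a Python script; the robot and the scene stay as the last script left them, time stands still between calls to the robot, and variables do not carry over. Pictures are saved under pics/ and viewed, at most 10 in all, crops included, and the job is handed in when it is done.

```bash
mkdir -p pics
cat > h.py <<'E'
import numpy as np, cv2
from scipy.spatial.transform import Rotation as R
from bench import manip, hand, camera, job, find_in, place_of
def rot(o):
    o=np.array(o,float)
    if o.shape==(3,3): return o
    if o.size==3: return R.from_euler('xyz',o,degrees=True).as_matrix()
    return R.from_quat(o).as_matrix()
def cloud(c):
    K=np.array(c['intrinsics']);z=c['z_map'];v,u=np.mgrid[:480,:640]
    p=np.stack([(u-K[0,2])/K[0,0]*z,-(v-K[1,2])/K[1,1]*z,-z],-1)
    return p@rot(c['orientation']).T+np.array(c['xyz'])
def w(c,p): return rot(c['orientation'])@np.array(p)+np.array(c['xyz'])
def pix(c,P):
    K=np.array(c['intrinsics']);q=rot(c['orientation']).T@(np.array(P)-np.array(c['xyz']))
    return K[0,2]-K[0,0]*q[0]/q[2], K[1,2]+K[1,1]*q[1]/q[2]
def save(n,im): cv2.imwrite('pics/'+n,cv2.cvtColor(im,cv2.COLOR_RGB2BGR))
E
python3 - <<'E'
from h import *
print(manip.grasp_offset,manip.sense()['clock'],manip.sense()['eef_rot'])
for n in ['top','scene']:
    c=camera(n);save(n+'.png',c['pixels']);print(n,c['xyz'],c['orientation'])
    np.savez(n+'.npz',**c)
    for l in ['fork','red_holder','red_post','red_spool']:
        for d in place_of(l,n): p=w(c,d['centre']);print(l,round(d['score'],2),p.round(3),np.round(pix(c,p)))
E
```

```text
0.0187 0.0 [-1.79897791e+02 -2.37135589e-02  1.41978626e+01]
top [ 0.38843689 -0.00473029  0.92317051] [ 12.33907482  -0.33754284 -92.85406268]
fork 0.88 [0.52  0.158 0.001] [216. 277.]
fork 0.64 [ 0.445 -0.052  0.002] [328. 311.]
red_holder 0.64 [ 0.685 -0.123  0.004] [356. 187.]
red_post 0.59 [ 0.589 -0.146  0.056] [375. 228.]
red_spool 0.68 [ 0.684 -0.124  0.013] [357. 187.]
scene [0.08984167 0.5775311  0.44731125] [  63.71968661   -1.17784188 -141.23222268]
fork 0.76 [0.519 0.157 0.   ] [269. 324.]
fork 0.61 [ 0.446 -0.053  0.005] [385. 282.]
red_holder 0.72 [ 0.683 -0.123 -0.   ] [307. 232.]
red_post 0.68 [ 0.593 -0.148  0.057] [350. 215.]
red_spool 0.66 [ 0.688 -0.117  0.015] [303. 226.]
```

View pics/top.png

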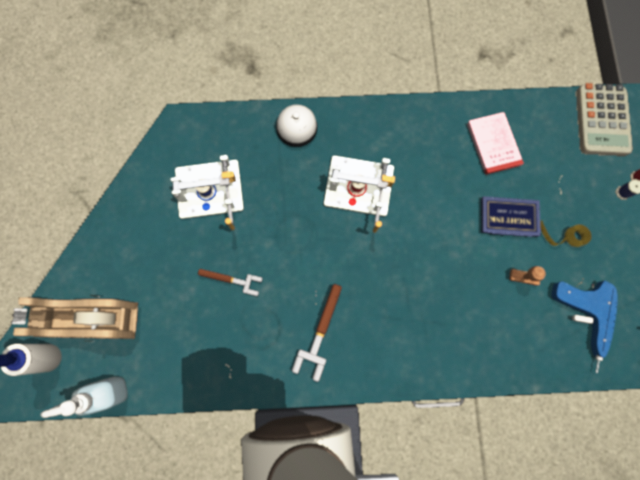

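View pics/scene.png

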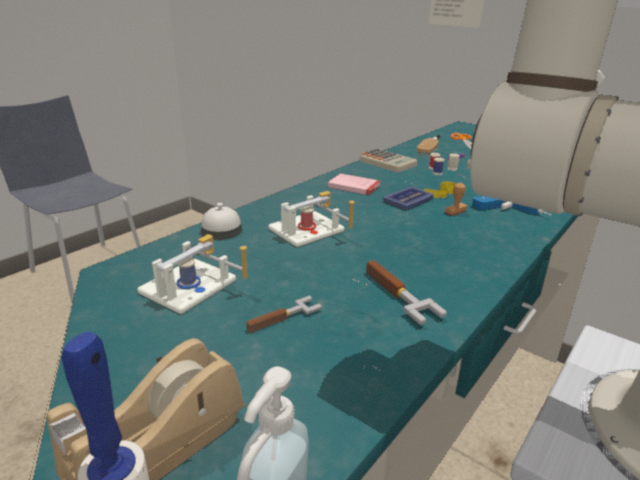

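The forks are at top px (230,281), which is small, and (320,332), which is larger. The larger one is meant. Holders: blue spool/dot at (207,190), red spool/dot at (358,187). I'll measure both targets and confirm them in one crop.

Run:
```python
from h import *
c=dict(np.load('top.npz'));P=cloud(c);im=c['pixels']
np.set_printoptions(precision=4,suppress=True)
def sel(u0,u1,v0,v1,lo,hi):
    m=np.zeros((480,640),bool);m[v0:v1,u0:u1]=1
    return m&(P[...,2]>lo)&(P[...,2]<hi)
f=sel(285,350,278,388,.006,.035)
q=P[f];print('fork n',len(q),'zmax',q[:,2].max());r=cv2.minAreaRect(q[:,:2].astype(np.float32)*1000);print(r)
m=q[:,:2].mean(0);U,S,V=np.linalg.svd(q[:,:2]-m,full_matrices=False);print('axis',V[0],m,'ext',((q[:,:2]-m)@V[0]).min(),((q[:,:2]-m)@V[0]).max())
# wood by colour
hs=im.astype(int);wood=f&(hs[...,0]>hs[...,2]+35);a=P[wood];print('wood',len(a),a.mean(0),cv2.minAreaRect(a[:,:2].astype(np.float32)*1000),np.median(a[:,2]))
wh=sel(315,400,150,220,.006,.02);b=P[wh];print('base',len(b),cv2.minAreaRect(b[:,:2].astype(np.float32)*1000))
br=sel(368,388,212,245,.05,.1);b=P[br];print('post',len(b),b.mean(0) if len(b) else 0)
table=P[300:380,420:520,2];print('table',np.median(table))
save('crop.png',cv2.resize(im[145:390,280:410],None,fx=3,fy=2.4*1,interpolation=cv2.INTER_CUBIC)[:590])
```

```text
fork n 1073 zmax 0.02986441833632314
((408.4932861328125, -26.57758331298828), (90.97982025146484, 174.11045837402344), 85.30717468261719)
axis [-0.9203  0.3913] [ 0.4021 -0.0343] ext -0.09756854750426422 0.07865714436995568
wood 469 [ 0.4442 -0.0518  0.0241] ((444.7027893066406, -52.061668395996094), (16.26238250732422, 98.61235809326172), 66.74765014648438) 0.024398914967026064
base 2195 ((691.65576171875, -115.52166748046875), (151.53758239746094, 105.66560363769531), 77.31584930419922)
post 53 [ 0.5913 -0.1476  0.0752]
table 0.0010933928479743837
```

View pics/crop.png

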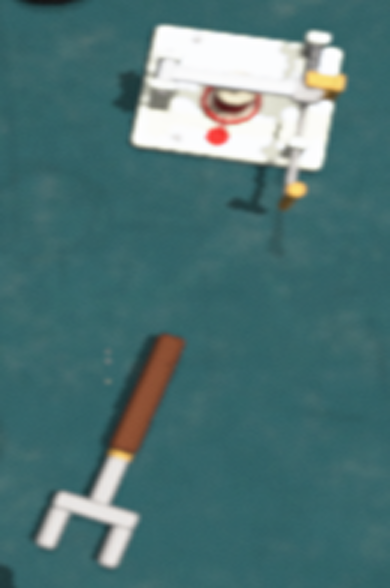

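The crop confirms it. The larger fork has its handle at top px ≈(328,305) and its tines toward the robot. The holder has a red cup, red dot and brass post at (377,226). Picking up the fork now.

Run:
```python
from h import *
np.set_printoptions(precision=4,suppress=True)
o=[180,0,156.75];p=[.4424,-.0511]
manip.movep(p+[.12],o); print(manip.sense()['joints'],manip.sense()['clock'])
c=camera('wrist');save('wrist1.png',c['pixels'])
manip.move_linear(p+[.006],o,feed=.12)
hand.gripper_to(0.0)
s=manip.sense();print(s['gripper_width'],s['gripper_force'],s['eef_pos'],s['contact_force'])
manip.move_linear(p+[.15],o,feed=.15)
s=manip.sense();print(s['gripper_width'],s['gripper_force'],s['joints'],s['clock'])
# go behind post
yaw=-13;h=np.array([.6845,-.1225]);Rz=R.from_euler('z',yaw,degrees=True).as_matrix()[:2,:2]
post=h+Rz@[-.085,-.045];print('post',post)
g=post+Rz@[-.097-.055,0]
manip.movep([*g,.16],[180,0,yaw])
c=camera('wrist');save('wrist2.png',c['pixels']);np.savez('wrist2.npz',**c)
for l in ['red_post','fork','red_holder']:
    for d in place_of(l,'wrist'): q=w(c,d['centre']);print(l,round(d['score'],2),q,np.round(pix(c,q)))
c=camera('top');np.savez('top2.npz',**c)
for l in ['red_post','fork']:
    for d in place_of(l,'top'): q=w(c,d['centre']);print(l,round(d['score'],2),q,np.round(pix(c,q)))
s=manip.sense();print(s['eef_pos'],s['joints'],s['clock'],s['gripper_width'])
save('w2.png',np.hstack([np.load('wrist2.npz')['pixels'][:, ::1],c['pixels']])[::1,::1].repeat(1,0)[:, :][::2,::2])
```

```text
[-22.272   -3.6044 117.9225  -0.0099  65.6368 -88.9454] 2.65
0.016703644056649022 59.29882228374481 [ 0.4428 -0.0513  0.0063] [0.1269 0.7107 3.6384]
0.016801164133518558 58.81213366985321 [-22.21    -6.0086 116.6137   0.0018  69.5239 -88.9567] 5.5417
post [ 0.5916 -0.1472]
red_post 0.83 [ 0.5888 -0.1468  0.0568] [316.   5.]
fork 0.96 [ 0.4338 -0.1097  0.1534] [314. 321.]
fork 0.79 [ 0.4379 -0.1104  0.1558] [370. 307.]
fork 0.78 [0.5193 0.157  0.0001] [217. 277.]
[ 0.4435 -0.113   0.16  ] [-29.4852  -4.809  114.1507   0.001   70.6549  73.5065] 8.3 0.01681611892624119
```

View pics/wrist2.png

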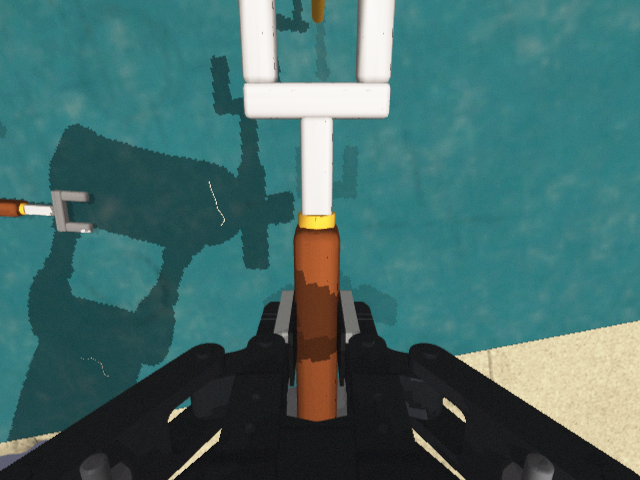

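The wrist view shows the fork held straight. The crotch is centred at px (317,100), and the post at (318,8) is centred in the gap. Next I lower, advance and push with force feedback.

```bash
cat > push.py <<'E'
from h import *
np.set_printoptions(precision=4,suppress=True)
yaw=-13;d=R.from_euler('z',yaw,degrees=True).as_matrix()[:2,0];o=[180,0,yaw]
post=np.array([.5912,-.1471])
at=lambda x,z=.053:[*(post+d*(x-.097)),z]
manip.move_linear(at(-.055),o,feed=.12)
manip.sleep(.2);F0=manip.sense()['contact_force']
manip.move_linear(at(-.012),o,feed=.1)
x=-.012;n=0
while x<.030:
    x+=.002;manip.move_linear(at(x),o,feed=.04)
    f=manip.sense()['contact_force']-F0;fa=f[:2]@d;print(round(x,3),f.round(2),round(fa,2))
    if abs(fa)>6.5 or abs(f).max()>12: break
manip.sleep(.5)
s=manip.sense();print(s['eef_pos'],s['contact_force']-F0,s['gripper_width'],s['clock'])
for n in ['scene']:
    c=camera(n);np.savez(n+'3.npz',**c);save(n+'3.png',cv2.resize(c['pixels'][130:330,200:460],None,fx=3,fy=3,interpolation=cv2.INTER_CUBIC))
E
python3 push.py
```

```text
-0.01 [-1.11  0.02  0.4 ] -1.09
-0.008 [0.21 0.69 0.97] 0.05
-0.006 [-0.71  0.57  0.3 ] -0.82
-0.004 [0.11 0.5  1.34] -0.0
-0.002 [-0.81  1.29  0.09] -1.08
0.0 [-2.63  0.01  0.92] -2.57
0.002 [-1.58  0.01  0.06] -1.54
0.004 [-2.82  1.19  0.83] -3.01
0.006 [-3.38  0.71 -0.03] -3.46
0.008 [-4.03  0.97  0.59] -4.14
0.01 [-4.94  1.83  1.06] -5.23
0.012 [-5.62  1.11  1.97] -5.73
0.014 [-13.09   1.42   5.7 ] -13.07
[ 0.5083 -0.1279  0.0524] [-11.2249   2.1444   5.2707] 0.016931178401321186 13.875
```

View pics/scene3.png

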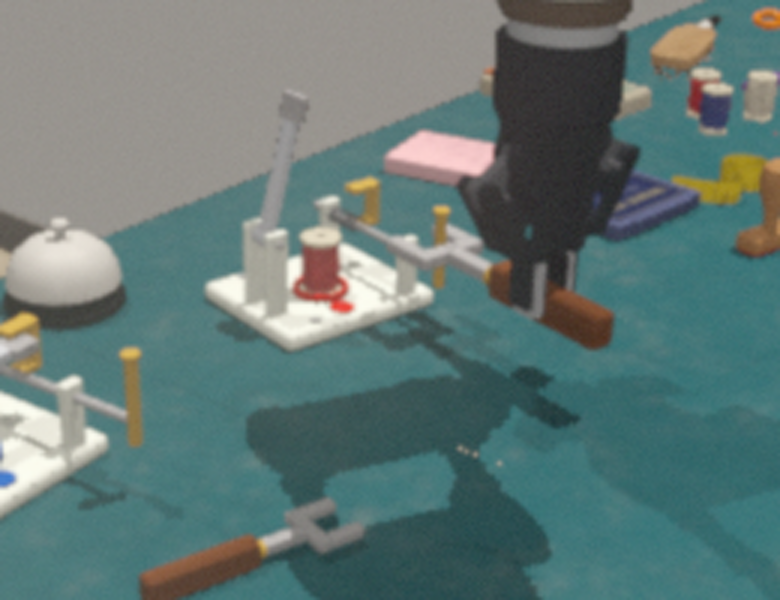

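The keeper arm is up (crop px ≈(280,160)), the spool is standing, and the bar is at its stop. Now I back off and lay the fork down.

Run:
```python
from h import *
np.set_printoptions(precision=4,suppress=True)
yaw=-13;d=R.from_euler('z',yaw,degrees=True).as_matrix()[:2,0];o=[180,0,yaw]
post=np.array([.5912,-.1471])
at=lambda x,z=.053:[*(post+d*(x-.097)),z]
manip.move_linear(at(-.085),o,feed=.08)
manip.sleep(.2);F0=manip.sense()['contact_force']
manip.move_linear(at(-.085,.012),o,feed=.08)
z=.012
while z>.0045:
    z-=.0015;manip.move_linear(at(-.085,z),o,feed=.03)
    f=manip.sense()['contact_force']-F0;print(round(z,4),f.round(2))
    if f[2]>4: break
hand.gripper_to(.06);manip.sleep(.2)
manip.move_linear(at(-.085,.16),o,feed=.15)
manip.sleep(.3);print(manip.sense()['clock'],manip.sense()['gripper_width'])
c=camera('scene');save('end.png',cv2.resize(c['pixels'][130:360,160:460],None,fx=2.6,fy=2.6))
c=camera('top');P=cloud(c)
for q in place_of('fork','top'): print(q['score'],w(c,q['centre']))
```

```text
0.0105 [-0.61 -1.12 -0.39]
0.009 [-0.97 -0.77 -0.46]
0.0075 [-0.31  0.18  0.21]
0.006 [-1.11  0.77  4.8 ]
19.325 0.06010605502414617
0.75 [ 0.5211  0.155  -0.    ]
0.51 [ 0.4096 -0.1039  0.0018]
```

View pics/end.png

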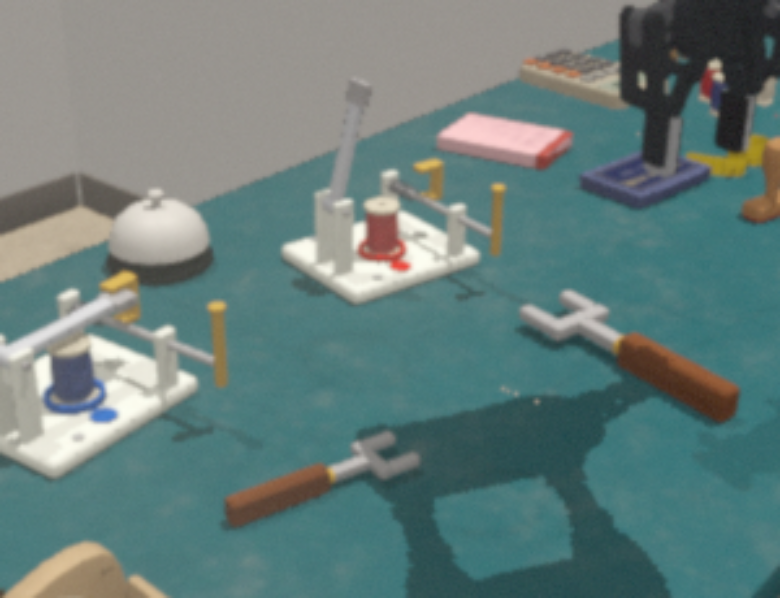

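The fork lies flat at px ≈(630,350). The red arm is up at (345,145), the red spool stands at (380,225), the bar is back, and the blue arm is shut.

```bash
python3 -c "
from h import *
print(job.close_job())"
```

```text
the job is handed in; nothing more can be done
None
```

I handed the job in with about 20 s used: the fork pushed the red bar to its stop and the keeper arm sprang up. The last picture shows the red spool standing, the bar back, the blue holder shut, and the fork flat on the counter and let go; no verdict came back.

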